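Wind the sample lift level and slide the gel beaker across

ROBOT

A 6-joint arm with a two-finger parallel gripper is mounted at the origin on a cart in front of the work surface, level with it; the furniture and walls round the work are solid. World frame = base frame: x ahead of the robot, y to its left, z up, the work surface at z = 0. Lengths are in m, angles in degrees, forces in N, time in s.
With the tool pointing down it reaches from about 0.4 to 0.825 m from the base axis. Payload 7 kg.
Tool frame: the origin (TCP) lies on the centre line of the jaws, within the pads' length; the fingertips stand 8 mm ahead of it and the grasp point (between the pads) lies 11 mm behind it; z points along the fingers, y is the line along which they close (so a half turn about z gives the same grasp; the last joint's range is limited). The gripper opens to 88 mm and grips with 3 to 60 N. Pads are 19 mm wide; open, the fingers measure 130 mm over their backs; the gripper's body (78 mm by 193 mm) begins 47 mm behind the grasp point.
Start: joints at [93.111, 20.546, 0.682, 0, -70.136, -16.507], TCP at [0.156, 0.657, 0.235] pointing down, gripper open.
Joint ranges: [-176.03, 176.03], [-82.01, 121.73], [-58.28, 71.71], [-173.87, 95.51], [-174.79, -0.11], [-173.66, 173.66]. Speed limits (degrees/s): [136.94, 136.94, 172.46, 180, 180, 180].

INTERFACE

Orientations are given as [roll, pitch, yaw] about the fixed x, y, z axes, in that order (R = Rz(yaw) Ry(pitch) Rx(roll)).
In Python, from plant import r gives the robot as it stands.
- The arm moves only by the tool carry_out, never from a script. Its argument "targets" is a list of rows, each a list of 6 numbers: the shift along the tool's x, y, z scaled (see below), then the turn, a rotation vector about the tool's x, y, z scaled (see below). A call has 1 to 5 rows; each row shifts and turns the commanded pose from where the row before left it, along the tool's axes as they then stand; what a row does not reach is not made up. The controller multiplies each number of a shift by 0.5 m and each number of a turn by 60 degrees. A row lasts 1/8 s, in which the tool goes at most 62.5 mm and 10.7 degrees, less where a joint would pass 70% of its speed; a pose out of reach is approached as far as the arm can. A call with a number of a shift or a turn outside -1 to 1 is refused whole. A call with a gripper value outside its range is refused whole. "hand" is the opening, from 0 (shut) to 1 (fully open), set as the call begins (left out, the last holds). The fingers move at their own pace and stop on an object; "squeeze" is the grip in N (left out, the last holds). Time passes only in rows, so rows that do not move let the fingers close. It gives the time, the measured TCP pose, the force, the opening and the grip force at its end, in the units of the state.
- r.get_state(): the state, without advancing time (a new reading comes with each control period).
- r.capture(name): name is "scene" or "top"; returns the picture (384x512x3 uint8, red, green, blue); there is no depth.
- r.camera_info(name): a dict with "K" (3x3 intrinsics, pixels), "eye" and "attitude" of the camera in the world. Camera axes: x right, y down, z forward; pixel columns grow to the right and rows downward; lengths in m; the calibration is good to about 2 mm. A picture is of the moment at which its call begins. camera_info takes no time and is no camera call.
- r.close_job(): hands the job in; it is judged then, once.
The state is a dict: "time_s": time; "joints": joint angles; "qd": joint speeds; "joint_torque": joint torques, N m; "tcp_pos": TCP position; "eef_rot": TCP orientation; "contact_force": force on the tool from outside, world axes, zero at the start; "moment": the same for the moment, N m; "gripper_width": finger opening in m; "gripper_force": force on a finger pad.
Only numpy, scipy, OpenCV 4.12 (cv2) and the standard library are available. Lean on these libraries where they do the work, as an engineer would, in place of code of your own. Each camera call takes 0.05 s, during which the arm holds its last target. There are 200 camera calls.

TASK

The beaker of set gel on the hand-wound lift has to go onto the levelling plate that stands against the lift. Swing the handwheel's folding handle out until it snaps upright (folded, it locks the wheel), wind the lift table up or down until its top is flush with that plate, then slide the beaker across, without lifting or tipping it, and leave it standing wholly on the plate. Leave the table at that height and do not disturb the other things.

Things in the scene. Friction and masses are not known exactly. Their poses are not given: they have to be found in the camera images.
- wheel_centre (a point): centre of the lift's handwheel, mid-plane of the rim: black, 3 spokes, 117 mm across, rim 8 wide, 11 thick (-6 to +5 mm along z); spokes and 28 mm hub end at z -3 mm. On a tilted gearbox at the lift's right end, 108 mm over the worktop. z: axis, out of its face, leaning 40 deg from vertical to the right (-y). x: to the handle's hinge, at first toward the robot +-70 deg. y: along its pin
- handle_hinge (a point): middle of the folding handle's hinge pin, between two aluminium cheeks (24 mm over both, rising 17 mm above the rim's mid-plane): 40 mm from wheel_centre along its x, 12 mm along its z. Axes as wheel_centre
- grip_point (a point): point on the grip's axis, 44 mm from the hinge. The grip is a round black sleeve, 18 mm thick, 44 mm long, from 16 to 60 mm from the hinge, free to spin on its rod. Folded it lies across the wheel's face from the hinge over the hub, its axis 15 mm above hub and spokes; swung out it stands parallel to the wheel's axis, 40 mm off centre. x: from the grip to the hinge, y: along the hinge pin
- folding_handle (a joint): handle angle, rad: 0 folded flat (start), 1.57 upright, parallel to the wheel's axis, its free end swung up and out. A spring snaps it home at both ends; leaving either takes up to 0.3 N m (7 N at grip_point), past half way it snaps on by itself. At 0 a sprung pin under the hinge drops into a notch of the ring below (one each 30 deg) and locks the wheel; it is clear from about 0.7 rad
- handwheel (a joint): turn of the wheel, rad, 0 at the start; grows clockwise as seen looking at the wheel's face (about its -z). Clockwise raises the table, 20 mm a turn (3.18 mm per rad). Needs about 0.15 N m (4 N at the grip); it stays where it is left. A tall viscometer stands behind the wheel, its front 110 mm beyond the wheel's centre
- lift_table (a joint): height of the lift table against its start, m, + up; travel 30 mm either way.
- table_top (a point): centre of the top of the lift table, a dark metal plate 100 (x) by 104 (y) by 10 mm; 92 mm over the worktop at the start. z up, x away from the robot, y left, toward the levelling plate. The edge toward the plate is rounded off over the last 5 mm (2.5 mm down)
- short_plate_top (a point): centre of the top of the short levelling plate: dark metal, 100 (x) by 104 (y) by 10 mm on four screws, 68 to 76 mm high, right edge rounded off as the table's. Axes as table_top. One plate, this or the tall one, stands against the lift's left side, its centre 109 mm left of the table's, with a gap of 5 mm: that one is meant. The other stands away to the right and has no part in the job
- tall_plate_top (a point): the same point of the tall levelling plate, alike but with its top 108 to 116 mm over the worktop. Axes as table_top.
- gel_beaker: the clear beaker on the lift table, about 120 g, 60 mm high, 54 mm across the rim, 50 mm across the foot; origin at the centre of its underside, z up.
- amber_bottle: bystander: brown bottle, 46 mm across, 104 mm high, on the worktop at the left; origin at the centre of its underside
- vial: bystander: capped vial, 27 mm across, 55 mm high, on the worktop behind the lift's gearbox; origin at the centre of its underside
- vial_b: bystander: second capped vial, 27 mm across, 56 mm high, near the first; origin at the centre of its underside
- marker: bystander: marker pen, 135 mm long, 17 mm thick, lying on the worktop in front of the small balance; origin at the centre of its underside

How it is judged (in metres and radians):
On the way, in this order (a step that is already met when the one before it is completed fails the run):
1. the handle is swung out and latched upright (value of joint folding_handle above 1.45 rad), for 0.2 s.
2. the lift table is flush with the levelling plate beside it, within 2 mm (((horizontal distance between short_plate_top and table_top below 0.14 m and z of table_top in the frame of short_plate_top between -0.002 and 0.002 m) or (horizontal distance between tall_plate_top and table_top below 0.14 m and z of table_top in the frame of tall_plate_top between -0.002 and 0.002 m))), for 0.3 s.
At the end, for the whole second after the job is handed in: The gel beaker stands at rest, upright and released with its whole foot on the top of the levelling plate next to the lift (its centre within 27 mm, across x, and 29 mm, across y, of the plate's centre), and the lift table is still level with that plate within 3 mm (((horizontal distance between short_plate_top and table_top below 0.14 m and x of gel_beaker in the frame of short_plate_top between -0.027 and 0.027 m and y of gel_beaker in the frame of short_plate_top between -0.029 and 0.029 m and z of gel_beaker in the frame of short_plate_top between -0.003 and 0.004 m and z of table_top in the frame of short_plate_top between -0.003 and 0.003 m) or (horizontal distance between tall_plate_top and table_top below 0.14 m and x of gel_beaker in the frame of tall_plate_top between -0.027 and 0.027 m and y of gel_beaker in the frame of tall_plate_top between -0.029 and 0.029 m and z of gel_beaker in the frame of tall_plate_top between -0.003 and 0.004 m and z of table_top in the frame of tall_plate_top between -0.003 and 0.003 m)) and angle between gel_beaker's own z axis and vertical below 0.06 rad and linear speed of gel_beaker below 0.01 m/s); the robot touches nothing.
It fails at once if the beaker is lifted more than 12 mm off the table or falls off (z of gel_beaker in the frame of table_top above 0.012 m or z of gel_beaker in the frame of table_top below -0.012 m).
It fails at once if the beaker is tipped by more than 12 degrees (angle between gel_beaker's own z axis and vertical above 0.21 rad).
It fails at once if a bystander (bottle, vials, marker) is displaced by more than 25 mm (distance of any of amber_bottle, vial, vial_b, marker from where it was at the start of the episode above 0.025 m).
It also fails if it takes over 66 s, if anything falls off the work surface, if the arm or the gripper's body presses on something with over 40 N, if the wrist force passes 120 N, or if a joint passes its speed limit or range.

## Working session

There is one attempt and no reset: what is moved stays moved. The work goes in short steps, Python scripts to look and compute and a tool call to move; the robot and the scene stay as the last step left them, time stands still between calls to the robot, and variables do not carry over. Pictures are saved under pics/ and viewed, at most 13 in all, crops included, and the job is handed in when it is done.

Besides the shell and the picture viewer there is one more tool, called as name(argument=value, ...), one argument or row to a line, values as JSON. carry_out: Moves the arm, as the interface text tells. Its arguments: {"type":"object","properties":{"targets":{"type":"array","items":{"type":"array","items":{"type":"number","minimum":-1,"maximum":1}}},"hand":{"type":"number"},"squeeze":{"type":"number"}},"required":["targets"]}

```bash
ls; mkdir -p pics; python3 - <<'E'
from plant import r
import cv2
print(r.get_state())
for n in("scene","top"):
    im=r.capture(n); cv2.imwrite(f"pics/{n}0.png",im[:,:,::-1]); print(n,r.camera_info(n))
E
```

```text
pics
{'time_s': 0.0, 'joints': array([ 9.31108763e+01,  2.05913106e+01,  6.34343375e-01, -2.02182183e-02,
       -7.01349706e+01, -1.65056665e+01]), 'qd': array([ 0.0098702 ,  0.05273993, -0.052438  ,  0.02392551,  0.07983453,
        0.05861098]), 'joint_torque': array([ 1.48743202e-03, -5.82717061e+01,  2.93052274e+01,  6.99721947e+00,
        6.83462567e-03, -1.49993011e-04]), 'tcp_pos': array([0.15629795, 0.65617511, 0.23362809]), 'eef_rot': array([ 1.79906450e+02, -7.89980953e-03, -1.34016692e+01]), 'contact_force': array([-0.45665032,  1.29735832,  0.16459184]), 'moment': array([-0.02532871, -0.02441694, -0.03231463]), 'gripper_force': 0.0, 'gripper_width': 0.08754028015644849}
scene {'K': array([[399.21994416,   0.        , 254.72755338],
       [  0.        , 399.21994416, 200.18743258],
       [  0.        ,   0.        ,   1.        ]]), 'eye': array([-0.20061557, -0.70252812,  0.80862104]), 'attitude': array([-126.83002806,   -0.70432968,  -41.37020473])}
top {'K': array([[370.61189127,   0.        , 252.8075942 ],
       [  0.        , 370.61189127, 192.1616452 ],
       [  0.        ,   0.        ,   1.        ]]), 'eye': array([0.29543029, 0.03502315, 1.27304388]), 'attitude': array([-172.69787469,   -1.17188547,  -90.04632127])}
```

View pics/scene0.png

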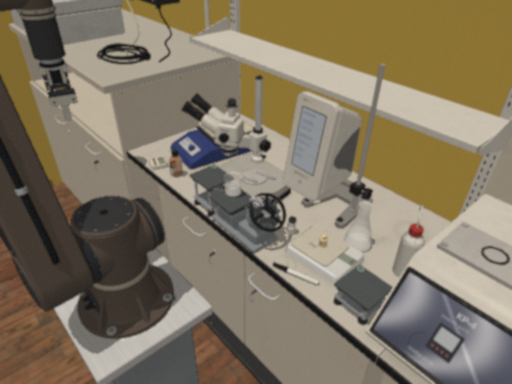

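View pics/top0.png

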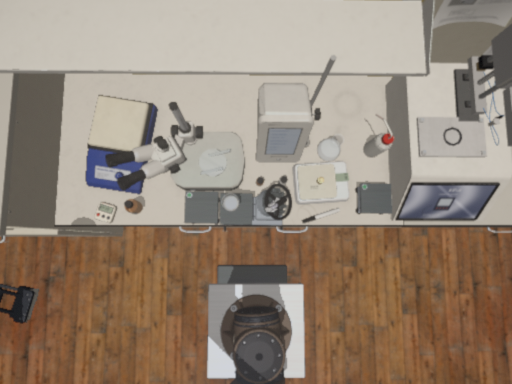

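The scene shows the lift (beaker about 233,187; handwheel about 267,212), with a plate at its left about (210,178). In the top view the plate is at (202,207), the table and beaker at (232,205) and the wheel at (276,202). I'll zoom in on both views.

```bash
cat > h.py <<'E'
import numpy as np, cv2
from plant import r
from scipy.spatial.transform import Rotation as R
def cam(n):
    c=r.camera_info(n); return c["K"],np.array(c["eye"]),R.from_euler('xyz',c["attitude"],degrees=True).as_matrix()
def ray(n,uv):
    K,e,A=cam(n); d=A@np.linalg.inv(K)@np.array([uv[0],uv[1],1.]); return e,d/np.linalg.norm(d)
def plane(n,uv,z):
    e,d=ray(n,uv); return e+d*(z-e[2])/d[2]
def proj(n,p):
    K,e,A=cam(n); q=K@(A.T@(np.asarray(p)-e)); return q[:2]/q[2]
def tri(a,b):
    (e1,d1),(e2,d2)=ray("scene",a),ray("top",b)
    M=np.c_[d1,-d2]; s=np.linalg.lstsq(M,e2-e1,rcond=None)[0]
    p,q=e1+s[0]*d1,e2+s[1]*d2; return (p+q)/2,np.linalg.norm(p-q)
def crop(n,name,x0,y0,w,h,k):
    im=r.capture(n)[:,:,::-1]; cv2.imwrite(f"pics/{name}.png",cv2.resize(im[y0:y0+h,x0:x0+w],None,fx=k,fy=k,interpolation=cv2.INTER_CUBIC))
E
python3 - <<'E'
from h import *
crop("scene","s1",180,155,130,97,6)
crop("top","t1",180,160,130,80,6)
for z in(.09,.1): print(plane("top",(232,205),z),plane("scene",(233,187),z+.05))
E
```

```text
[0.40548615 0.07735266 0.09      ] [0.38981379 0.05143932 0.14      ]
[0.40455587 0.07699486 0.1       ] [0.38098324 0.04016287 0.15      ]
```

View pics/s1.png

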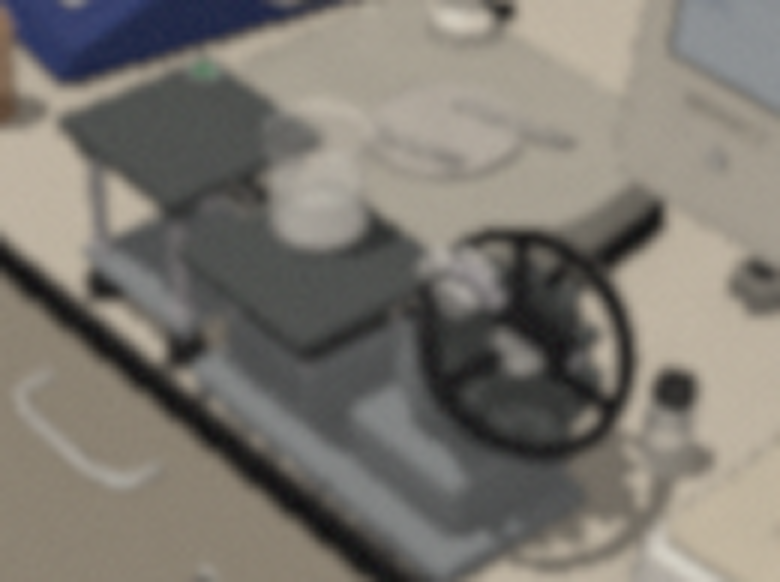

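View pics/t1.png

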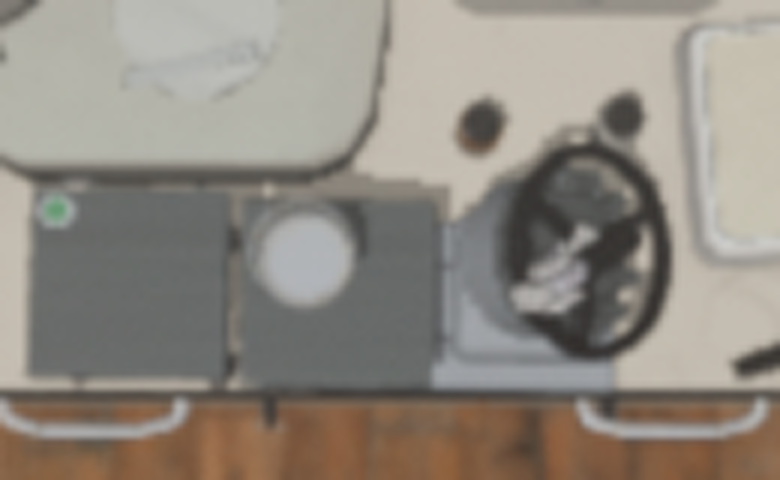

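```bash
python3 - <<'E'
from h import *
np.set_printoptions(precision=4,suppress=True)
S=lambda U,V:((U+.5)/6-.5+180,(V+.5)/6-.5+155)
T=lambda U,V:((U+.5)/6-.5+180,(V+.5)/6-.5+160)
print("wheel",tri(S(528,343),T(587,250)), "topplane.108",plane("top",T(587,250),.108))
print("hinge",tri(S(462,280),T(548,288)))
for q in[(243,195),(445,195),(235,388),(432,388)]: print("table",plane("top",T(*q),.092))
for q in[(32,188),(228,190),(28,375),(228,380)]: print("plate",plane("top",T(*q),.112))
# plate height: same corners in both views
for a,b in[((62,122),(32,188)),((180,205),(28,375))]: print("platecorner h?",tri(S(*a),T(*b)))
print("plate corners",[tri(S(*a),T(*b)) for a,b in[((62,122),(28,375)),((180,210),(228,380)),((318,140),(228,190)),((205,62),(32,188))]])
print("table corners",[tri(S(*a),T(*b)) for a,b in[((305,350),(436,388)),((425,255),(445,195))]])
print("beaker foot",plane("scene",S(320,225),.092), tri(S(320,225),T(305,255)))
im=r.capture("top");g=cv2.resize(im[160:240,180:310],None,fx=6,fy=6,interpolation=cv2.INTER_CUBIC)
b=(g.min(2)>170).astype(np.uint8);n,l,st,c=cv2.connectedComponentsWithStats(b)
for i in range(1,n):
    if st[i,4]>150: print(st[i],c[i])
for nm,(U,V) in dict(v1=(482,122),v2=(625,115)).items(): print(nm,plane("top",T(U,V),.055))
for q in [(735,370)]: print("pen",plane("top",T(*q),.01))
E
```

```text
wheel (array([ 0.417 , -0.0677,  0.1055]), np.float64(0.0022158200017508936)) topplane.108 [ 0.4159 -0.0668  0.108 ]
hinge (array([ 0.3943, -0.0448,  0.1407]), np.float64(0.0033114876980411666))
table [0.4468 0.1157 0.092 ]
table [0.447  0.0077 0.092 ]
table [0.344  0.1189 0.092 ]
table [0.344  0.0147 0.092 ]
plate [0.4478 0.2249 0.112 ]
plate [0.4469 0.1223 0.112 ]
plate [0.3499 0.2248 0.112 ]
plate [0.3473 0.1211 0.112 ]
platecorner h? (array([0.4165, 0.2506, 0.0776]), np.float64(0.08193596406352092))
platecorner h? (array([0.3788, 0.2152, 0.0511]), np.float64(0.06516635349259384))
plate corners [(array([0.3511, 0.2239, 0.1123]), np.float64(0.003062077591275046)), (array([0.3497, 0.1195, 0.1122]), np.float64(0.005915066776154908)), (array([0.4462, 0.1229, 0.1114]), np.float64(0.0019275208638749519)), (array([0.4479, 0.2254, 0.11  ]), np.float64(0.0003175924145002419))]
table corners [(array([0.3452, 0.0117, 0.0903]), np.float64(0.0028188938885641865)), (array([0.4376, 0.0137, 0.1034]), np.float64(0.019607142708159535))]
beaker foot [0.4149 0.0845 0.092 ] (array([0.4141, 0.0826, 0.0934]), np.float64(0.0010351968405481785))
[    0     0   314   157 23923] [175.595  79.57 ]
[  360     0   420   384 47802] [562.9819 145.9316]
[707   0  73  21 980] [743.7714   8.0592]
[  692    24    88   232 17844] [739.4704 137.3792]
[  36   59   61   61 1595] [66.9862 82.8213]
[288  66  23  18 219] [298.6393  74.8995]
[   0  178   27  206 4642] [ 10.9181 278.262 ]
[ 268  222   78   76 4507] [306.475  258.3421]
v1 [ 0.4927 -0.0137  0.055 ]
v2 [ 0.4968 -0.0933  0.055 ]
pen [ 0.3575 -0.159   0.01  ]
```

```bash
python3 - <<'E'
from h import *
np.set_printoptions(precision=4,suppress=True)
S=lambda U,V:((U+.5)/6-.5+180,(V+.5)/6-.5+155)
T=lambda U,V:((U+.5)/6-.5+180,(V+.5)/6-.5+160)
C=np.array([.4165,-.067,.107]);s,c=np.sin(np.radians(40)),np.cos(np.radians(40))
n=np.array([0,-s,c]);a=np.array([-1,0,0]);b=np.array([0,c,s])
p,e=tri(S(615,405),T(650,215));d=p-C;print("spoke end",p,e,"n,a,b",d@n,d@a,d@b,np.degrees(np.arctan2(-d@b,-d@a)))
for uv,nm in((S(462,280),"scene"),(T(548,288),"top")):
    o,v=ray(nm,uv);P=o+v*((C+.014*n-o)@n)/(v@n);d=P-C;print(nm,"hinge",d@a,d@b,np.hypot(d@a,d@b),np.degrees(np.arctan2(d@b,d@a)))
# thick grip pixels: dark mask in the wheel interior, plane at n=+12mm
for nm,x0,y0,w,h in(("scene",180,155,130,97),("top",180,160,130,80)):
    im=r.capture(nm);q={}
    for ps in(45,55,65):
        xw=np.cos(np.radians(ps))*a+np.sin(np.radians(ps))*b
        for k in(0,16,60):
            uv=proj(nm,C+.012*n+(.04-k*1e-3)*xw); q[ps,k]=tuple(np.round([(uv[0]+.5-x0)*6-.5,(uv[1]+.5-y0)*6-.5]).astype(int).tolist())
    print(nm,q)
    cv2.imwrite(f"pics/w_{nm}.png",cv2.resize(im[185:237,240:300] if nm=="scene" else im[178:226,255:300],(380,330),interpolation=cv2.INTER_LANCZOS4)[:,:,::-1])
A=cv2.imread("pics/w_scene.png");B=cv2.imread("pics/w_top.png");cv2.imwrite("pics/w.png",np.clip(np.hstack([A,B])*1.6,0,255).astype(np.uint8))
E
```

```text
spoke end [ 0.4393 -0.1048  0.0788] 0.0032948884923224425 n,a,b 0.002690287480314225 -0.02280028259201533 -0.047058618255957044 64.14943504903219
scene hinge 0.02200742417769569 0.03786097242967453 0.04379246456021401 59.831874180497316
top hinge 0.02392501423828769 0.042445333361034836 0.04872384047293117 60.59149877932922
scene {(45, 0): (460, 305), (45, 16): (491, 316), (45, 60): (573, 347), (55, 0): (464, 292), (55, 16): (493, 308), (55, 60): (571, 353), (65, 0): (470, 280), (65, 16): (496, 301), (65, 60): (568, 359)}
top {(45, 0): (565, 298), (45, 16): (581, 278), (45, 60): (622, 222), (55, 0): (559, 287), (55, 16): (577, 271), (55, 60): (625, 228), (65, 0): (554, 275), (65, 16): (574, 264), (65, 60): (627, 234)}
```

View pics/w.png

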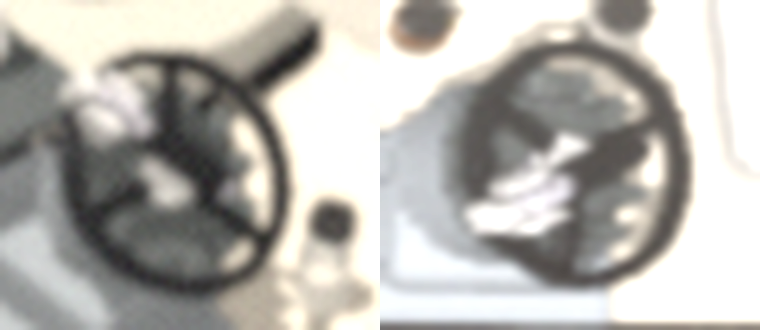

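Hinge direction comes out at 61° from toward the robot, within ±70°. The wheel centre measures 0.4165, -0.067, 0.107, against an expected height of 0.108. The plate beside the lift is the tall one, at about 0.112. Next is a row planner.

```bash
cat >> h.py <<'E'
np.set_printoptions(precision=4,suppress=True)
C=np.array([.4165,-.067,.1075]);s_,c_=np.sin(np.radians(40)),np.cos(np.radians(40))
n=np.array([0,-s_,c_]);a=np.array([-1.,0,0]);b=np.array([0,c_,s_])
def xw(ps): return np.cos(np.radians(ps))*a+np.sin(np.radians(ps))*b
def swingR(ps,tilt=0):
    x=xw(ps); y=np.cross(n,x); return R.from_matrix(np.c_[-x,y,-n])*R.from_euler('x',tilt,degrees=True)
def pose():
    st=r.get_state(); return np.array(st["tcp_pos"]),R.from_euler('xyz',st["eef_rot"],degrees=True)
def plan(wps,lin=.06,ang=9.5,start=None):
    p,q=start or pose(); k=0
    for tp,tq in wps:
        m=int(np.ceil(max(np.linalg.norm(tp-p)/lin,np.degrees((q.inv()*tq).magnitude())/ang,.01)))
        for i in range(m):
            sp=p+(tp-p)/(m-i); dr=(q.inv()*tq).as_rotvec()/(m-i)
            row=np.round(np.r_[q.inv().apply(sp-p)/.5,np.degrees(dr)/60],3)
            p=p+q.apply(row[:3]*.5); q=q*R.from_rotvec(np.radians(row[3:]*60)); k+=1
            print(k,row.tolist())
        print("--",p,q.as_euler('xyz',degrees=True))
def stt():
    s=r.get_state(); print(round(s["time_s"],2),s["tcp_pos"],s["eef_rot"],"F",s["contact_force"],"j",np.round(s["joints"],1),"w",round(s["gripper_width"],4),s["gripper_force"])
E
python3 - <<'E'
from h import *
p,q=pose(); ps=61
for t in(8,-8): print(t,-swingR(ps,t).as_matrix()[:,2])
Q=swingR(ps,8 if -swingR(ps,8).as_matrix()[0,2]<0 else -8)
P=C+.012*n+.006*xw(ps); print("P",P,"hinge",C+.012*n+.04*xw(ps))
plan([(np.array([.2,.42,.36]),q),(np.array([.36,.1,.34]),q),(P+.1*n,Q)])
E
```

```text
8 [-0.1217 -0.6882  0.7152]
-8 [ 0.1217 -0.5848  0.802 ]
P [ 0.4136 -0.0707  0.1201] hinge [ 0.3971 -0.0479  0.1392]
1 [0.039, 0.088, -0.05, 0.0, 0.0, 0.0]
2 [0.039, 0.088, -0.05, 0.0, -0.0, 0.0]
3 [0.039, 0.088, -0.05, 0.0, -0.0, 0.0]
4 [0.039, 0.088, -0.051, 0.0, -0.0, 0.0]
5 [0.038, 0.088, -0.05, 0.0, -0.0, 0.0]
-- [0.1998 0.4201 0.3599] [179.9742  -0.0054 -13.3949]
6 [0.077, 0.091, 0.007, 0.0, -0.0, 0.0]
7 [0.077, 0.091, 0.007, 0.0, -0.0, 0.0]
8 [0.077, 0.092, 0.007, 0.0, -0.0, 0.0]
9 [0.076, 0.091, 0.006, 0.0, -0.0, 0.0]
10 [0.077, 0.092, 0.007, 0.0, -0.0, 0.0]
11 [0.076, 0.091, 0.006, 0.0, -0.0, 0.0]
-- [0.3601 0.1002 0.3401] [179.9742  -0.0054 -13.3949]
12 [0.03, 0.062, 0.041, 0.096, -0.052, 0.113]
13 [0.04, 0.061, 0.033, 0.096, -0.052, 0.113]
14 [0.049, 0.059, 0.024, 0.096, -0.052, 0.113]
15 [0.056, 0.055, 0.016, 0.096, -0.052, 0.114]
16 [0.063, 0.049, 0.007, 0.096, -0.052, 0.113]
17 [0.069, 0.041, -0.001, 0.095, -0.051, 0.114]
18 [0.073, 0.033, -0.008, 0.096, -0.052, 0.113]
-- [ 0.4136 -0.1352  0.1967] [-149.8476   34.211   -54.1009]
```

carry_out(
  targets=[
    [0.039,0.088,-0.05,0,0,0],
    [0.039,0.088,-0.05,0,0,0],
    [0.039,0.088,-0.05,0,0,0],
    [0.039,0.088,-0.05,0,0,0],
    [0.039,0.088,-0.05,0,0,0],
  ],
)

```text
time_s: 0.98
tcp_pos: [0.2005, 0.4183, 0.3605]
eef_rot: [-180.0, 0.0, -13.4]
contact_force: [-0.1, 0.6, 0.3]
gripper_width: 0.0875
gripper_force: 0.0
```

carry_out(
  targets=[
    [0.085,0.088,0.005,0,0,0],
    [0.085,0.088,0.005,0,0,0],
    [0.085,0.088,0.005,0,0,0],
    [0.085,0.088,0.005,0,0,0],
    [0.085,0.088,0.005,0,0,0],
  ],
)

```text
time_s: 1.6
tcp_pos: [0.3564, 0.1549, 0.3476]
eef_rot: [-179.9, -0.0, -13.3]
contact_force: [1.0, 1.1, 0.3]
gripper_width: 0.0879
gripper_force: 0.0
```

```bash
python3 - <<'E'
from h import *
stt(); ps=61
Q=swingR(ps,8);P=C+.012*n+.006*xw(ps)
plan([(P+.1*n,Q)])
E
```

```text
1.6 [0.3564 0.1549 0.3476] [-179.8956   -0.0487  -13.346 ] F [1.0269 1.1418 0.286 ] j [ 53.1 -11.6 -20.3   0.  -81.1  23.6] w 0.0879 0.0
1 [0.035, 0.077, 0.043, 0.095, -0.052, 0.114]
2 [0.046, 0.076, 0.033, 0.096, -0.052, 0.113]
3 [0.057, 0.073, 0.023, 0.095, -0.052, 0.113]
4 [0.066, 0.067, 0.013, 0.096, -0.052, 0.114]
5 [0.074, 0.059, 0.002, 0.095, -0.052, 0.113]
6 [0.08, 0.05, -0.007, 0.096, -0.052, 0.114]
7 [0.084, 0.039, -0.016, 0.096, -0.051, 0.113]
-- [ 0.4138 -0.1348  0.1967] [-149.8328   34.1998  -54.0984]
```

carry_out(
  targets=[
    [0.035,0.077,0.043,0.095,-0.052,0.114],
    [0.046,0.076,0.033,0.096,-0.052,0.113],
    [0.057,0.073,0.023,0.095,-0.052,0.113],
    [0.066,0.067,0.013,0.096,-0.052,0.114],
  ],
)

```text
time_s: 2.1
tcp_pos: [0.3871, 0.0059, 0.2708]
eef_rot: [-162.1, 15.3, -36.0]
contact_force: [1.4, 0.6, -0.2]
gripper_width: 0.0879
gripper_force: 0.0
```

```bash
python3 - <<'E'
from h import *
stt(); ps=61
Q=swingR(ps,8);P=C+.012*n+.006*xw(ps)
plan([(P+.09*n,Q)])
E
```

```text
2.1 [0.3871 0.0059 0.2708] [-162.1175   15.2804  -35.9591] F [ 1.4317  0.5881 -0.1996] j [  5.1  -4.7 -18.7 -24.1 -76.5  52.3] w 0.0879 0.0
1 [0.059, 0.052, 0.011, 0.082, -0.044, 0.095]
2 [0.065, 0.047, 0.003, 0.082, -0.043, 0.095]
3 [0.069, 0.04, -0.003, 0.082, -0.044, 0.095]
4 [0.072, 0.033, -0.01, 0.082, -0.043, 0.096]
-- [ 0.4138 -0.1287  0.1891] [-149.8867   34.2037  -54.1201]
```

carry_out(
  targets=[
    [0.059,0.052,0.011,0.082,-0.044,0.095],
    [0.065,0.047,0.003,0.082,-0.043,0.095],
    [0.069,0.04,-0.003,0.082,-0.044,0.095],
    [0.072,0.033,-0.01,0.082,-0.043,0.096],
    [0,0,0,0,0,0],
  ],
  hand=0.42,
)

```text
time_s: 2.72
tcp_pos: [0.4125, -0.1306, 0.1856]
eef_rot: [-150.4, 34.6, -54.6]
contact_force: [-0.7, 0.2, -0.1]
gripper_width: 0.0434
gripper_force: 0.0
```

```bash
python3 - <<'E'
from h import *
stt(); ps=61
Q=swingR(ps,8);P=C+.012*n+.006*xw(ps)
plan([(P+.03*n,Q),(P+.001*n,Q)],lin=.03)
crop("scene","s2",200,110,130,130,4)
crop("top","t2",200,130,130,130,4)
A=cv2.imread("pics/s2.png");B=cv2.imread("pics/t2.png");cv2.imwrite("pics/c2.png",cv2.resize(np.hstack([A,B]),(800,400)))
E
```

```text
2.73 [ 0.4125 -0.1306  0.1856] [-150.3864   34.5559  -54.6279] F [-0.6946  0.166  -0.1363] j [-30.5  15.6 -12.2 -41.1 -83.4  69.3] w 0.0434 0.0
1 [-0.003, 0.005, 0.059, 0.002, 0.001, -0.005]
2 [-0.002, 0.006, 0.058, 0.002, 0.0, -0.004]
-- [ 0.4135 -0.0902  0.1429] [-149.8464   34.2348  -54.0966]
3 [-0.0, 0.008, 0.058, -0.0, 0.0, -0.0]
-- [ 0.4136 -0.0713  0.1205] [-149.8464   34.2348  -54.0966]
```

View pics/c2.png

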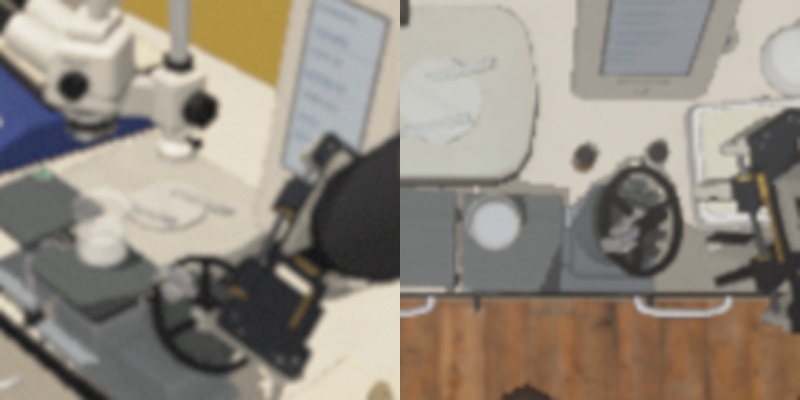

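The left half of the view shows the gripper right of the wheel and clear of the viscometer, and the right half agrees. I'll descend over the grip, slower near the end.

carry_out(
  targets=[
    [-0.003,0.005,0.059,0.002,0.001,-0.005],
    [-0.002,0.006,0.058,0.002,0,-0.004],
    [0,0.004,0.03,0,0,0],
    [0,0,0,0,0,0],
  ],
)

```text
time_s: 3.32
tcp_pos: [0.4146, -0.0766, 0.1351]
eef_rot: [-149.6, 33.8, -53.4]
contact_force: [0.3, -0.0, 1.5]
gripper_width: 0.0367
gripper_force: 0.0
```

```bash
python3 - <<'E'
from h import *
stt(); ps=61
Q=swingR(ps,8);P=C+.012*n+.006*xw(ps)
plan([(P+.001*n,Q)],lin=.008)
E
```

```text
3.33 [ 0.4146 -0.0766  0.1351] [-149.638    33.7612  -53.3947] F [ 0.2869 -0.0357  1.4765] j [-25.6  16.7 -18.2 -43.9 -75.2  72.4] w 0.0367 0.0
1 [0.004, 0.005, 0.014, 0.001, -0.001, 0.006]
2 [0.004, 0.006, 0.013, 0.002, -0.0, 0.006]
-- [ 0.4135 -0.0716  0.1209] [-149.857    34.1756  -54.1083]
```

carry_out(
  targets=[
    [0.004,0.005,0.014,0,0,0],
    [0.004,0.005,0.014,0,0,0],
    [0,0,0,0,0,0],
  ],
)

```text
time_s: 3.7
tcp_pos: [0.4138, -0.0723, 0.1197]
eef_rot: [-149.7, 33.9, -53.6]
contact_force: [-0.1, -0.1, -0.4]
gripper_width: 0.0368
gripper_force: 0.0
```

carry_out(
  targets=[
    [0,0,0,0,0,0],
    [0,0,0,0,0,0],
    [0,0,0,0,0,0],
    [0,0,0,0,0,0],
  ],
  hand=0,
  squeeze=15,
)

```text
time_s: 4.2
tcp_pos: [0.414, -0.0725, 0.1201]
eef_rot: [-149.7, 33.8, -53.6]
contact_force: [-1.2, -0.9, -0.6]
gripper_width: 0.0173
gripper_force: 14.9
```

```bash
python3 - <<'E'
from h import *
stt();p,q=pose();d=p-C;x=xw(61);print("n,xw,yw",d@n,d@x,d@np.cross(n,x))
E
```

```text
4.2 [ 0.414  -0.0725  0.1201] [-149.6639   33.7959  -53.5827] F [-1.2029 -0.8983 -0.5862] j [-25.4  17.8 -19.2 -44.5 -73.5  73.5] w 0.0173 14.925092160701752
n,xw,yw 0.013220175433643323 0.004646455954001873 0.00032132280803053265
```

The jaws hold the grip, 17.3 mm wide, where it was expected. Next is the arc about the hinge.

```bash
python3 - <<'E'
from h import *
x=xw(61);p,q=pose();rr=.0354;Q0=q;Q1=swingR(61,0)
from scipy.spatial.transform import Slerp
S=Slerp([0,1],R.concatenate([Q0,Q1]))
w=[(p+rr*((1-np.cos(f))*x+np.sin(f)*n),S(min(1,f/1.4)) ) for f in np.radians(np.linspace(8.6,86,10))]
plan(w,lin=.02)
E
```

```text
1 [-0.001, -0.001, -0.01, -0.014, -0.0, 0.001]
-- [ 0.4135 -0.0755  0.1242] [-150.5388   33.8258  -53.6453]
2 [-0.002, -0.002, -0.011, -0.014, -0.001, 0.001]
-- [ 0.4133 -0.0782  0.1292] [-151.3944   33.9074  -53.6734]
3 [-0.004, -0.001, -0.01, -0.014, 0.0, 0.001]
-- [ 0.4123 -0.0801  0.1341] [-152.27     33.9357  -53.7372]
4 [-0.005, -0.001, -0.009, -0.014, -0.0, 0.001]
-- [ 0.4111 -0.0813  0.139 ] [-153.1459   33.9632  -53.8014]
5 [-0.007, -0.0, -0.008, -0.015, -0.001, 0.001]
-- [ 0.4091 -0.0817  0.1439] [-154.0642   34.0436  -53.8341]
6 [-0.008, -0.001, -0.007, -0.014, 0.0, 0.001]
-- [ 0.4074 -0.0812  0.149 ] [-154.9408   34.0695  -53.8995]
7 [-0.008, -0.0, -0.006, -0.014, -0.0, 0.001]
-- [ 0.4053 -0.0805  0.1534] [-155.8177   34.0945  -53.9653]
8 [-0.01, -0.0, -0.005, -0.014, -0.001, 0.001]
-- [ 0.4028 -0.0788  0.1581] [-156.6785   34.1736  -54.0025]
9 [-0.01, -0.001, -0.003, -0.014, 0.0, 0.001]
-- [ 0.4008 -0.0762  0.1622] [-157.5561   34.1969  -54.0693]
10 [-0.011, 0.0, -0.001, -0.005, 0.0, 0.001]
-- [ 0.3981 -0.0728  0.1657] [-157.8938   34.2196  -54.1364]
```

carry_out(
  targets=[
    [-0.001,-0.001,-0.01,-0.014,0,0],
    [-0.002,-0.002,-0.011,-0.014,0,0],
    [-0.004,-0.001,-0.01,-0.014,0,0],
    [-0.005,-0.001,-0.009,-0.014,0,0],
    [-0.007,0,-0.008,-0.015,0,0],
  ],
  hand=0,
  squeeze=25,
)

```text
time_s: 4.82
tcp_pos: [0.4088, -0.0817, 0.1443]
eef_rot: [-154.0, 33.8, -53.6]
contact_force: [-1.9, 1.9, -10.0]
gripper_width: 0.017
gripper_force: 24.9
```

carry_out(
  targets=[
    [-0.008,-0.001,-0.007,-0.014,0,0],
    [-0.008,0,-0.006,-0.014,0,0],
    [-0.01,0,-0.005,-0.014,0,0],
    [-0.01,-0.001,-0.003,-0.014,0,0],
    [-0.011,0,-0.001,-0.005,0,0],
  ],
)

```text
time_s: 5.45
tcp_pos: [0.3986, -0.074, 0.1666]
eef_rot: [-157.6, 33.6, -53.6]
contact_force: [-2.9, -9.5, 0.4]
gripper_width: 0.0165
gripper_force: 25.0
```

```bash
python3 - <<'E'
from h import *
stt();p,q=pose();d=p-C;x=xw(61);print("n,xw,yw",d@n,d@x,d@np.cross(n,x))
crop("scene","s3",220,130,100,100,4)
crop("top","t3",220,150,100,100,4)
A=cv2.imread("pics/s3.png");B=cv2.imread("pics/t3.png");cv2.imwrite("pics/c3.png",np.hstack([A,B]))
E
```

```text
5.45 [ 0.3986 -0.074   0.1666] [-157.6178   33.6018  -53.5563] F [-2.8942 -9.4853  0.3608] j [-20.4  13.2 -16.7 -37.6 -78.8  63.8] w 0.0165 25.002713799476624
n,xw,yw 0.049807836302414095 0.0372284449665781 -0.0001668402828264774
```

View pics/c3.png

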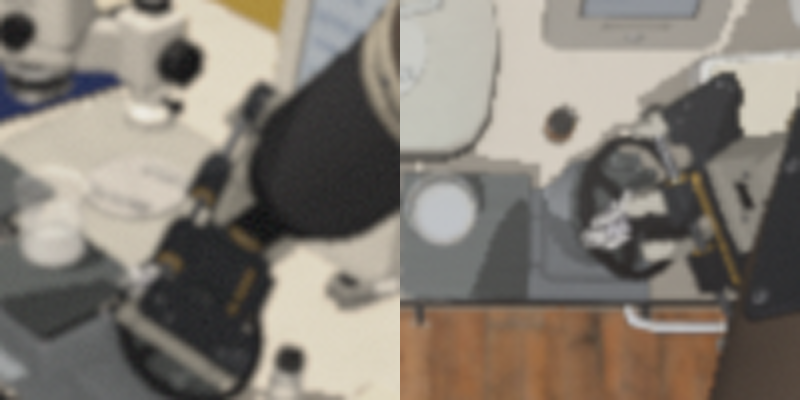

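The handle stands out and the jaws are about at its upright position. I'll release it to let it snap home, then turn the tool about the grip to the winding yaw.

carry_out(
  targets=[
    [0,0,0,0,0,0],
    [0,0,0,0,0,0],
    [0,0,0,0,0,0],
  ],
  hand=0.4,
)

```text
time_s: 5.92
tcp_pos: [0.3984, -0.0723, 0.166]
eef_rot: [-157.5, 33.8, -53.5]
contact_force: [0.1, -0.1, 0.3]
gripper_width: 0.0342
gripper_force: 0.0
```

```bash
python3 - <<'E'
from h import *
stt();plan([(C+.04*xw(61)+.055*n,swingR(0))])
E
```

```text
5.92 [ 0.3984 -0.0723  0.166 ] [-157.5048   33.8011  -53.5317] F [ 0.1119 -0.0514  0.288 ] j [-20.4  13.3 -16.8 -37.8 -78.8  63.9] w 0.0342 0.0
1 [-0.001, 0.0, -0.002, 0.0, -0.0, -0.144]
2 [-0.0, 0.0, -0.002, 0.0, -0.001, -0.144]
3 [-0.001, -0.0, -0.002, 0.0, -0.0, -0.144]
4 [-0.0, -0.0, -0.002, 0.0, -0.0, -0.144]
5 [-0.001, -0.0, -0.002, 0.0, -0.001, -0.144]
6 [-0.0, -0.0, -0.002, 0.001, -0.0, -0.143]
7 [-0.001, -0.001, -0.002, 0.0, -0.001, -0.144]
-- [ 0.3969 -0.0756  0.1724] [-140.0231    0.0016    0.0252]
```

carry_out(
  targets=[
    [0,0,-0.002,0,0,-0.144],
    [-0.001,0,-0.002,0,0,-0.144],
    [0,0,-0.002,0,0,-0.144],
    [-0.001,0,-0.002,0,0,-0.144],
  ],
)

```text
time_s: 6.42
tcp_pos: [0.3975, -0.0744, 0.1693]
eef_rot: [-143.0, 16.0, -20.2]
contact_force: [0.1, 0.0, -0.3]
gripper_width: 0.0353
gripper_force: 0.0
```

carry_out(
  targets=[
    [0,0,-0.002,0,0,-0.144],
    [-0.001,0,-0.002,0,0,-0.144],
    [0,0,-0.002,0,0,-0.144],
    [0,0,0,0,0,0],
  ],
)

```text
time_s: 6.92
tcp_pos: [0.397, -0.0763, 0.1716]
eef_rot: [-140.2, -0.1, -0.1]
contact_force: [-0.4, 0.8, 0.3]
gripper_width: 0.0352
gripper_force: 0.0
```

carry_out(
  targets=[
    [0,0,0,0,0,0],
    [0,0,0,0,0,0],
    [0,0,0,0,0,0],
  ],
  hand=0,
  squeeze=12,
)

```text
time_s: 7.3
tcp_pos: [0.3968, -0.0765, 0.1715]
eef_rot: [-140.2, -0.1, -0.1]
contact_force: [0.2, 0.4, -0.6]
gripper_width: 0.0178
gripper_force: 12.0
```

```bash
python3 - <<'E'
from h import *
stt();p,q=pose();d=p-C;print("n,a,b",d@n,d@a,d@b,np.hypot(d@a,d@b),np.degrees(np.arctan2(d@b,d@a)))
E
```

```text
7.3 [ 0.3968 -0.0765  0.1715] [-140.1793   -0.0579   -0.0669] F [ 0.2157  0.3964 -0.6315] j [-20.8  13.  -16.4 -37.5 -79.6 124.1] w 0.0178 11.999508887529373
n,a,b 0.055105846071816914 0.019746312575108005 0.033848930466729404 0.03918758673426256 59.742169660952555
```

```bash
python3 - <<'E'
from h import *
p,q=pose();Q=swingR(0);c0=p-.0398*xw(60)
plan([(c0+.0398*xw(60+13.5*k),q) for k in range(1,26)])
E
```

```text
1 [0.017, -0.007, 0.0, 0.0, 0.0, 0.0]
-- [ 0.4053 -0.0738  0.1737] [-140.1793   -0.0579   -0.0669]
2 [0.019, -0.004, 0.0, 0.0, 0.0, 0.0]
-- [ 0.4148 -0.0723  0.175 ] [-140.1793   -0.0579   -0.0669]
3 [0.018, 0.002, 0.0, 0.0, 0.0, 0.0]
-- [ 0.4238 -0.0731  0.1744] [-140.1793   -0.0579   -0.0669]
4 [0.018, 0.005, 0.0, 0.0, 0.0, 0.0]
-- [ 0.4328 -0.075   0.1728] [-140.1793   -0.0579   -0.0669]
5 [0.016, 0.01, 0.0, 0.0, 0.0, 0.0]
-- [ 0.4408 -0.0788  0.1696] [-140.1793   -0.0579   -0.0669]
6 [0.014, 0.013, 0.0, 0.0, 0.0, 0.0]
-- [ 0.4478 -0.0838  0.1654] [-140.1793   -0.0579   -0.0669]
7 [0.01, 0.016, 0.0, 0.0, 0.0, 0.0]
-- [ 0.4527 -0.09    0.1603] [-140.1793   -0.0579   -0.0669]
8 [0.006, 0.017, 0.0, 0.0, 0.0, 0.0]
-- [ 0.4557 -0.0965  0.1549] [-140.1793   -0.0579   -0.0669]
9 [0.001, 0.019, 0.0, 0.0, 0.0, 0.0]
-- [ 0.4562 -0.1038  0.1488] [-140.1793   -0.0579   -0.0669]
10 [-0.002, 0.019, 0.0, 0.0, 0.0, 0.0]
-- [ 0.4552 -0.1111  0.1427] [-140.1793   -0.0579   -0.0669]
11 [-0.007, 0.017, 0.001, 0.0, 0.0, 0.0]
-- [ 0.4517 -0.1173  0.1369] [-140.1793   -0.0579   -0.0669]
12 [-0.011, 0.01
[... 694 characters left out ...]
 [-0.014, -0.012, 0.0, 0.0, 0.0, 0.0]
-- [ 0.3877 -0.1241  0.1318] [-140.1793   -0.0579   -0.0669]
20 [-0.011, -0.015, 0.0, 0.0, 0.0, 0.0]
-- [ 0.3822 -0.1183  0.1366] [-140.1793   -0.0579   -0.0669]
21 [-0.007, -0.017, 0.0, 0.0, 0.0, 0.0]
-- [ 0.3787 -0.1118  0.142 ] [-140.1793   -0.0579   -0.0669]
22 [-0.004, -0.019, 0.0, 0.0, 0.0, 0.0]
-- [ 0.3767 -0.1045  0.1481] [-140.1793   -0.0579   -0.0669]
23 [0.002, -0.019, 0.0, 0.0, 0.0, 0.0]
-- [ 0.3777 -0.0972  0.1542] [-140.1793   -0.0579   -0.0669]
24 [0.005, -0.017, 0.0, 0.0, 0.0, 0.0]
-- [ 0.3802 -0.0907  0.1596] [-140.1793   -0.0579   -0.0669]
25 [0.01, -0.017, 0.0, 0.0, 0.0, 0.0]
-- [ 0.3853 -0.0842  0.1651] [-140.1793   -0.0579   -0.0669]
```

carry_out(
  targets=[
    [0.017,-0.007,0,0,0,0],
    [0.019,-0.004,0,0,0,0],
    [0.018,0.002,0,0,0,0],
    [0.018,0.005,0,0,0,0],
    [0.016,0.01,0,0,0,0],
  ],
)

```text
time_s: 7.92
tcp_pos: [0.4398, -0.0788, 0.1697]
eef_rot: [-140.2, 0.1, 0.0]
contact_force: [-4.6, -2.5, 2.9]
gripper_width: 0.0176
gripper_force: 12.0
```

```bash
python3 - <<'E'
from h import *
stt();p,q=pose();d=p-C;f=r.get_state()["contact_force"];an=np.degrees(np.arctan2(d@b,d@a));print("n,a,b",d@n,d@a,d@b,np.hypot(d@a,d@b),an,"radial F",f@xw(an),"tang",f@xw(an+90),"n",f@n)
E
```

```text
7.92 [ 0.4398 -0.0788  0.1697] [-140.1549    0.0506    0.0431] F [-4.5836 -2.5384  2.8739] j [-19.4  16.1 -12.1 -37.8 -80.  122.4] w 0.0176 12.001559883356094
n,a,b 0.05523143650867976 -0.023276836626994535 0.030943405936177844 0.03872086639385643 126.95191187621248 radial F -2.8330966698407285 tang -3.604474964701393 n 3.833192168187482
```

Turning smoothly, with 3.6 N tangential. I'll continue round.

carry_out(
  targets=[
    [0.014,0.013,0,0,0,0],
    [0.01,0.016,0,0,0,0],
    [0.006,0.017,0,0,0,0],
    [0.001,0.019,0,0,0,0],
    [-0.002,0.019,0,0,0,0],
  ],
)

```text
time_s: 8.55
tcp_pos: [0.4556, -0.1113, 0.1426]
eef_rot: [-140.1, -0.1, -0.0]
contact_force: [-3.7, 1.2, 5.1]
gripper_width: 0.0174
gripper_force: 12.0
```

carry_out(
  targets=[
    [-0.007,0.017,0.001,0,0,0],
    [-0.011,0.015,0,0,0,0],
    [-0.014,0.013,0,0,0,0],
    [-0.017,0.008,0,0,0,0],
    [-0.018,0.005,0,0,0,0],
  ],
)

```text
time_s: 9.18
tcp_pos: [0.4234, -0.1338, 0.1236]
eef_rot: [-140.3, -0.3, -0.1]
contact_force: [4.7, 1.0, 2.3]
gripper_width: 0.017
gripper_force: 12.0
```

```bash
python3 - <<'E'
from h import *
stt();p,q=pose();d=p-C;f=r.get_state()["contact_force"];an=np.degrees(np.arctan2(d@b,d@a));print("n,a,b",d@n,d@a,d@b,np.hypot(d@a,d@b),an,"radial F",f@xw(an),"tang",f@xw(an+90),"n",f@n)
E
```

```text
9.18 [ 0.4234 -0.1338  0.1236] [-140.2549   -0.2966   -0.1337] F [4.6667 1.0141 2.3445] j [-25.3  21.1 -12.6 -36.3 -78.3 130. ] w 0.017 12.008924782276154
n,a,b 0.05527725387103315 -0.006924952904390047 -0.04078963462866371 0.041373291697276174 -99.63536888308117 radial F -1.4705847331477253 tang -4.983127325801162 n 1.1441205743082175
```

carry_out(
  targets=[
    [-0.018,0,0,0,0,0],
    [-0.019,-0.004,-0.001,0,0,0],
    [-0.017,-0.008,0,0,0,0],
    [-0.014,-0.012,0,0,0,0],
    [-0.011,-0.015,0,0,0,0],
  ],
)

```text
time_s: 9.8
tcp_pos: [0.3813, -0.1184, 0.1365]
eef_rot: [-140.2, -0.0, -0.0]
contact_force: [0.2, -4.0, -6.3]
gripper_width: 0.0177
gripper_force: 12.0
```

carry_out(
  targets=[
    [-0.007,-0.017,0,0,0,0],
    [-0.004,-0.019,0,0,0,0],
    [0.002,-0.019,0,0,0,0],
    [0,0,0,0,0,0],
  ],
)

```text
time_s: 10.3
tcp_pos: [0.3776, -0.0956, 0.1553]
eef_rot: [-140.1, -0.1, 0.1]
contact_force: [-1.6, 1.1, 2.0]
gripper_width: 0.0173
gripper_force: 12.0
```

```bash
python3 - <<'E'
from h import *
stt();p,q=pose();d=p-C;f=r.get_state()["contact_force"];an=np.degrees(np.arctan2(d@b,d@a));print("n,a,b",d@n,d@a,d@b,np.hypot(d@a,d@b),an,"radial F",f@xw(an),"tang",f@xw(an+90),"n",f@n)
crop("scene","s4",180,155,90,75,8)
crop("top","t4",180,180,90,60,6)
E
```

```text
10.3 [ 0.3776 -0.0956  0.1553] [-140.06     -0.1217    0.0626] F [-1.5632  1.0902  2.0325] j [-23.7  14.2 -17.9 -36.8 -79.1 127.9] w 0.0173 12.005112916231155
n,a,b 0.05500107706986362 0.03893830955914379 0.008765330428290353 0.03991269182654587 12.686280748633463 radial F 1.9953740217785312 tang 1.7460482635804422 n 0.8561808151902395
```

View pics/s4.png

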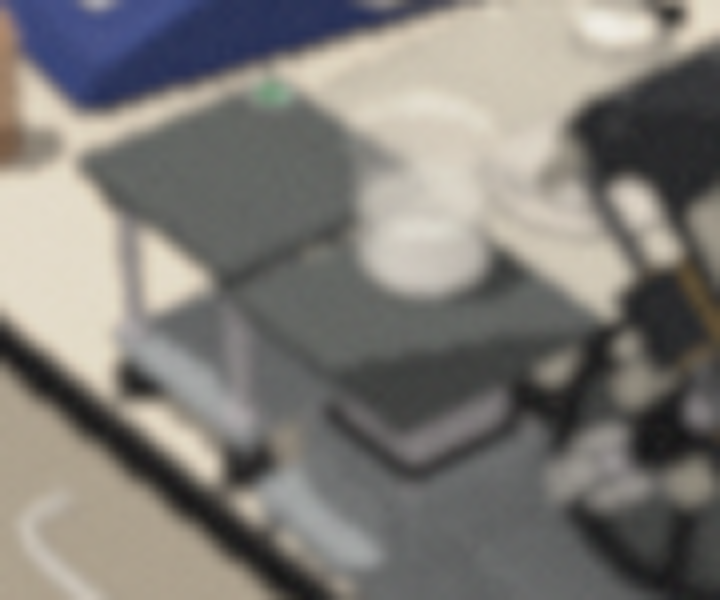

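Scene view: the table is wound nearly level with the plate, with the front corners at about (225,285), and the beaker standing at (425,250). I'll let go, back off along the axis, and probe both tops with the fingertips for an exact height difference.

carry_out(
  targets=[
    [0,0,0,0,0,0],
    [0,0,0,0,0,0],
  ],
  hand=0.5,
)

```text
time_s: 10.65
tcp_pos: [0.3782, -0.0972, 0.1541]
eef_rot: [-140.2, -0.1, -0.0]
contact_force: [-0.7, -0.4, -0.5]
gripper_width: 0.0323
gripper_force: 0.0
```

carry_out(
  targets=[
    [0,0,-0.06,0,0,0],
    [0,0,-0.1,0,0,0],
    [0,0,-0.1,0,0,0],
  ],
)

```text
time_s: 11.02
tcp_pos: [0.3776, -0.1813, 0.2551]
eef_rot: [-140.2, -0.1, -0.0]
contact_force: [1.2, -0.7, 0.1]
gripper_width: 0.044
gripper_force: 0.0
```

```bash
python3 - <<'E'
from h import *
stt();D=R.from_euler('xyz',[180,0,0],degrees=True)
plan([(np.array([.43,.0,.28]),D),(np.array([.43,.155,.24]),D),(np.array([.43,.155,.14]),D)])
E
```

```text
11.03 [ 0.3776 -0.1813  0.2551] [-140.1613   -0.085    -0.0198] F [ 1.2459 -0.7317  0.1496] j [-31.4  12.8  -5.6 -33.3 -94.2 125.8] w 0.044 0.0
1 [0.021, -0.062, 0.039, -0.133, -0.0, 0.0]
2 [0.021, -0.067, 0.03, -0.133, -0.0, 0.0]
3 [0.021, -0.07, 0.02, -0.133, -0.0, -0.0]
4 [0.021, -0.073, 0.01, -0.132, -0.001, -0.0]
5 [0.021, -0.073, 0.001, -0.133, -0.0, -0.0]
-- [0.4301 0.0001 0.2798] [179.9987  -0.0263  -0.0074]
6 [-0.0, -0.103, 0.027, 0.0, -0.0, -0.0]
7 [-0.0, -0.103, 0.026, 0.0, -0.0, -0.0]
8 [-0.0, -0.104, 0.027, 0.0, -0.0, -0.0]
-- [0.4301 0.1551 0.2398] [179.9987  -0.0263  -0.0074]
9 [-0.0, 0.0, 0.1, 0.0, -0.0, -0.0]
10 [-0.0, 0.0, 0.1, 0.0, -0.0, -0.0]
-- [0.4302 0.1551 0.1398] [179.9987  -0.0263  -0.0074]
```

carry_out(
  targets=[
    [0.021,-0.062,0.039,-0.133,0,0],
    [0.021,-0.067,0.03,-0.133,0,0],
    [0.021,-0.07,0.02,-0.133,0,0],
    [0.021,-0.073,0.01,-0.133,0,0],
    [0.021,-0.073,0,-0.133,0,0],
  ],
  hand=0,
)

```text
time_s: 11.65
tcp_pos: [0.4285, -0.0045, 0.2799]
eef_rot: [-179.0, -0.0, -0.1]
contact_force: [0.9, -1.6, -1.0]
gripper_width: 0.002
gripper_force: 0.0
```

carry_out(
  targets=[
    [0,-0.12,0.02,0,0,0],
    [0,-0.12,0.02,0,0,0],
    [0,-0.11,0.04,0,0,0],
    [0,0,0.1,0,0,0],
    [0,0,0.08,0,0,0],
  ],
)

```text
time_s: 12.28
tcp_pos: [0.4271, 0.1727, 0.1505]
eef_rot: [-178.8, 0.2, 0.0]
contact_force: [0.8, 0.1, 0.2]
gripper_width: 0.0006
gripper_force: 0.0
```

```bash
python3 - <<'E'
from h import *
stt()
E
```

```text
12.28 [0.4271 0.1727 0.1505] [-178.8384    0.2281    0.0338] F [0.8145 0.0813 0.1787] j [ 45.8   4.4 -31.9  -1.2 -53.   45. ] w 0.0006 0.0
```

carry_out(
  targets=[
    [0,0,0.025,-0.02,0,0],
    [0,0,0.022,0,0,0],
    [0,0,0.004,0,0,0],
    [0,0,0,0,0,0],
  ],
)

```text
time_s: 12.78
tcp_pos: [0.4281, 0.1724, 0.1276]
eef_rot: [-180.0, 0.1, -0.1]
contact_force: [-0.7, -0.9, 0.5]
gripper_width: 0.0001
gripper_force: 0.0
```

carry_out(
  targets=[
    [0,0,0.003,0,0,0],
    [0,0,0.003,0,0,0],
    [0,0,0,0,0,0],
  ],
)

```text
time_s: 13.15
tcp_pos: [0.4276, 0.1721, 0.1238]
eef_rot: [180.0, 0.2, -0.0]
contact_force: [-0.6, 0.8, -0.6]
gripper_width: 0.0007
gripper_force: 0.0
```

carry_out(
  targets=[
    [0,0,0.003,0,0,0],
    [0,0,0,0,0,0],
  ],
)

```text
time_s: 13.4
tcp_pos: [0.4277, 0.1722, 0.1235]
eef_rot: [180.0, 0.2, -0.0]
contact_force: [-5.4, -1.5, 14.9]
gripper_width: 0.0003
gripper_force: 7.5
```

carry_out(
  targets=[
    [0,0,0,0,0,0],
  ],
)

```text
time_s: 13.52
tcp_pos: [0.4277, 0.1722, 0.1235]
eef_rot: [180.0, 0.2, -0.0]
contact_force: [-6.4, -1.3, 14.7]
gripper_width: 0.0004
gripper_force: 7.4
```

carry_out(
  targets=[
    [0,0,-0.05,0,0,0],
    [0,0,-0.12,0,0,0],
    [0,0.1,-0.05,0,0,0],
    [0,0.1,0,0,0,0],
    [0.007,0.091,0,0,0,0],
  ],
)

```text
time_s: 14.15
tcp_pos: [0.4311, 0.0255, 0.2329]
eef_rot: [-180.0, 0.1, 0.0]
contact_force: [0.6, 0.4, -0.2]
gripper_width: 0.0005
gripper_force: 0.0
```

```bash
python3 - <<'E'
from h import *
stt()
im=r.capture("top");T=lambda U,V:((U+.5)/6-.5+180,(V+.5)/6-.5+160)
g=cv2.imread("pics/t4.png")
hsv=cv2.cvtColor(g,cv2.COLOR_BGR2HSV)
m=((g.min(2)>150)).astype(np.uint8); k,l,s,c=cv2.connectedComponentsWithStats(m)
for i in range(1,k):
    if s[i,4]>800: 
        u=((c[i][0]+.5)/6-.5+180,(c[i][1]+.5)/6-.5+180); print(s[i],c[i],"at z.125",plane("top",u,.125))
E
```

```text
14.15 [0.4311 0.0255 0.2329] [-179.9973    0.1116    0.0002] F [ 0.6257  0.396  -0.2148] j [ 29.7  -3.1 -28.1  -0.1 -65.   60.3] w 0.0005 0.0
[    0     0   363    45 15205] [174.818   20.9519] at z.125 [0.4709 0.1492 0.125 ]
[ 357    0  183   80 8479] [447.3701  32.6221] at z.125 [0.4651 0.0072 0.125 ]
[   0   48   75  220 7323] [ 19.4508 157.8446] at z.125 [0.3993 0.2282 0.125 ]
[ 256   89   96   94 6952] [303.6683 135.4836] at z.125 [0.4111 0.0818 0.125 ]
[ 85 260 122   9 899] [147.0567 263.8854] at z.125 [0.3447 0.1617 0.125 ]
[   0  280  187   37 2209] [ 92.3422 305.4717] at z.125 [0.3235 0.1893 0.125 ]
```

carry_out(
  targets=[
    [0,0,0.09,0,0,0],
    [0,0,0.09,0,0,0],
    [0,0,0.026,0,0,0],
    [0,0,0,0,0,0],
  ],
)

```text
time_s: 14.7
tcp_pos: [0.4311, 0.0266, 0.1294]
eef_rot: [179.9, 0.3, -0.0]
contact_force: [0.4, 0.8, 1.4]
gripper_width: 0.0004
gripper_force: 0.0
```

carry_out(
  targets=[
    [0,0,0.006,0,0,0],
    [0,0,0.006,0,0,0],
    [0,0,0,0,0,0],
  ],
)

```text
time_s: 15.08
tcp_pos: [0.4311, 0.0268, 0.1237]
eef_rot: [180.0, 0.1, -0.0]
contact_force: [-0.0, 0.1, -0.4]
gripper_width: 0.0005
gripper_force: 0.0
```

carry_out(
  targets=[
    [0,0,0.004,0,0,0],
    [0,0,0.003,0,0,0],
    [0,0,0,0,0,0],
  ],
)

```text
time_s: 15.45
tcp_pos: [0.4308, 0.0266, 0.1197]
eef_rot: [179.9, 0.2, -0.0]
contact_force: [-0.1, 0.2, 0.3]
gripper_width: 0.0005
gripper_force: 0.0
```

carry_out(
  targets=[
    [0,0,0.003,0,0,0],
    [0,0,0,0,0,0],
  ],
)

```text
time_s: 15.7
tcp_pos: [0.4309, 0.0266, 0.1182]
eef_rot: [179.9, 0.2, -0.0]
contact_force: [-0.4, -0.2, -0.3]
gripper_width: 0.0005
gripper_force: 0.0
```

carry_out(
  targets=[
    [0,0,0.003,0,0,0],
    [0,0,0,0,0,0],
  ],
)

```text
time_s: 15.95
tcp_pos: [0.4311, 0.0266, 0.1174]
eef_rot: [179.9, 0.2, -0.0]
contact_force: [-4.1, 1.2, 8.7]
gripper_width: 0.0004
gripper_force: 4.4
```

Table top measures 0.1094, just as predicted. The plate reads 0.1155, but the green bubble level is near that spot and the cameras gave about 0.112, so I'll probe the plate again farther from it.

carry_out(
  targets=[
    [0,0,-0.05,0,0,0],
    [0,0,-0.12,0,0,0],
    [-0.018,-0.085,-0.03,0,0,0],
    [-0.018,-0.085,0,0,0,0],
    [-0.018,-0.077,0.06,0,0,0],
  ],
)

```text
time_s: 16.58
tcp_pos: [0.4053, 0.1527, 0.1886]
eef_rot: [-179.8, -0.1, -0.0]
contact_force: [0.7, 0.3, -0.6]
gripper_width: 0.0005
gripper_force: 0.0
```

carry_out(
  targets=[
    [0,0,0.07,0,0,0],
    [0,0,0.04,0,0,0],
    [0,0,0,0,0,0],
  ],
)

```text
time_s: 16.95
tcp_pos: [0.4032, 0.1495, 0.1306]
eef_rot: [179.8, 0.3, -0.0]
contact_force: [0.1, 0.4, 0.2]
gripper_width: 0.0008
gripper_force: 0.0
```

carry_out(
  targets=[
    [0,0,0.006,0,0,0],
    [0,0,0.004,0,0,0],
    [0,0,0,0,0,0],
  ],
)

```text
time_s: 17.32
tcp_pos: [0.4043, 0.1502, 0.1272]
eef_rot: [180.0, 0.2, -0.1]
contact_force: [0.5, -0.1, 0.1]
gripper_width: 0.0008
gripper_force: 0.0
```

carry_out(
  targets=[
    [0,0,0.003,0,0,0],
    [0,0,0,0,0,0],
  ],
)

```text
time_s: 17.58
tcp_pos: [0.4041, 0.1501, 0.1253]
eef_rot: [180.0, 0.2, -0.0]
contact_force: [-0.3, -0.5, -0.7]
gripper_width: 0.0004
gripper_force: 0.0
```

carry_out(
  targets=[
    [0,0,0.003,0,0,0],
    [0,0,0,0,0,0],
  ],
)

```text
time_s: 17.82
tcp_pos: [0.404, 0.1501, 0.1237]
eef_rot: [179.9, 0.2, -0.0]
contact_force: [-0.0, -0.3, 1.0]
gripper_width: 0.0005
gripper_force: 0.0
```

carry_out(
  targets=[
    [0,0,0.002,0,0,0],
    [0,0,0,0,0,0],
  ],
)

```text
time_s: 18.08
tcp_pos: [0.4041, 0.1502, 0.1235]
eef_rot: [179.9, 0.2, -0.0]
contact_force: [-4.6, -1.1, 10.2]
gripper_width: 0.0008
gripper_force: 5.1
```

```bash
python3 - <<'E'
from h import *
stt()
p,q=pose();Q=swingR(0);G=C+.04*xw(12.7)+.055*n
u=np.array([.404,.15,.23]);v=np.array([.41,-.0,.27])
plan([(u,q),(v,q),(G+.12*n,Q),(G,Q)])
E
```

```text
18.07 [0.4041 0.1502 0.1235] [179.9455   0.1781  -0.0197] F [-4.5541 -1.0861 10.154 ] j [ 46.7   3.7 -37.5  -0.1 -49.   43.3] w 0.0008 5.068671571807499
1 [-0.0, 0.0, -0.106, 0.0, 0.0, 0.0]
2 [-0.001, 0.001, -0.107, 0.0, 0.0, 0.0]
-- [0.4039 0.1498 0.23  ] [179.9455   0.1781  -0.0197]
3 [0.004, 0.1, -0.027, 0.0, 0.0, 0.0]
4 [0.004, 0.1, -0.026, 0.0, 0.0, 0.0]
5 [0.004, 0.1, -0.027, 0.0, 0.0, 0.0]
-- [ 0.41   -0.0002  0.2701] [179.9455   0.1781  -0.0197]
6 [-0.013, 0.069, 0.009, 0.134, 0.001, -0.0]
7 [-0.013, 0.07, -0.0, 0.133, 0.0, -0.0]
8 [-0.013, 0.069, -0.01, 0.134, 0.001, -0.0]
9 [-0.013, 0.067, -0.02, 0.133, 0.0, -0.001]
10 [-0.013, 0.063, -0.029, 0.134, 0.001, -0.0]
-- [ 0.3774 -0.173   0.2473] [-139.9745   -0.0146   -0.0266]
11 [0.0, -0.0, 0.08, -0.0, -0.0, -0.0]
12 [0.0, -0.0, 0.08, -0.0, -0.0, -0.0]
13 [0.0, -0.0, 0.08, -0.0, -0.0, -0.0]
-- [ 0.3775 -0.0958  0.1554] [-139.9745   -0.0146   -0.0266]
```

Two probes agree: the plate top is at 0.1155, so the table needs another 6.1 mm, about 110°. Back to the handle.

carry_out(
  targets=[
    [0,0,-0.107,0,0,0],
    [0,0,-0.107,0,0,0],
    [0.004,0.1,-0.027,0,0,0],
    [0.004,0.1,-0.027,0,0,0],
    [0.004,0.1,-0.027,0,0,0],
  ],
  hand=0.5,
)

```text
time_s: 18.7
tcp_pos: [0.4102, -0.001, 0.2711]
eef_rot: [180.0, 0.1, 0.0]
contact_force: [0.3, -0.5, 0.1]
gripper_width: 0.0418
gripper_force: 0.0
```

carry_out(
  targets=[
    [-0.013,0.069,0.009,0.134,0,0],
    [-0.013,0.07,0,0.133,0,0],
    [-0.013,0.069,-0.01,0.134,0,0],
    [-0.013,0.067,-0.02,0.133,0,0],
    [-0.013,0.063,-0.029,0.134,0,0],
  ],
)

```text
time_s: 19.32
tcp_pos: [0.3787, -0.1669, 0.2519]
eef_rot: [-141.6, 0.4, -0.1]
contact_force: [2.5, 0.9, -0.6]
gripper_width: 0.0438
gripper_force: 0.0
```

carry_out(
  targets=[
    [0,0,0,0,0,0],
  ],
)

```text
time_s: 19.45
tcp_pos: [0.3772, -0.1697, 0.2477]
eef_rot: [-141.6, 1.0, -0.6]
contact_force: [-0.4, 0.4, 0.7]
gripper_width: 0.0441
gripper_force: 0.0
```

```bash
python3 - <<'E'
from h import *
stt()
G=C+.04*xw(12.7)+.055*n
plan([(G,swingR(0))],lin=.04)
E
```

```text
19.45 [ 0.3772 -0.1697  0.2477] [-141.5501    1.0145   -0.5834] F [-0.381   0.4365  0.7381] j [-29.4  11.9  -7.4 -32.6 -92.1 123.5] w 0.0441 0.0
1 [0.001, -0.0, 0.079, 0.009, 0.002, -0.006]
2 [0.001, 0.0, 0.079, 0.008, 0.002, -0.006]
3 [-0.0, 0.001, 0.079, 0.009, 0.003, -0.006]
-- [ 0.3775 -0.0956  0.1552] [-139.9846    0.0065   -0.0129]
```

carry_out(
  targets=[
    [0.001,0,0.079,0.009,0.002,-0.006],
    [0.001,0,0.079,0.008,0.002,-0.006],
    [0,0.001,0.079,0.009,0.003,-0.006],
    [0,0,0,0,0,0],
  ],
)

```text
time_s: 19.95
tcp_pos: [0.3773, -0.0894, 0.1571]
eef_rot: [-140.2, -0.2, 0.7]
contact_force: [0.8, -0.6, 0.5]
gripper_width: 0.0435
gripper_force: 0.0
```

carry_out(
  targets=[
    [0,0,0,0,0,0],
    [0,0,0,0,0,0],
    [0,0,0,0,0,0],
  ],
  hand=0,
)

```text
time_s: 20.32
tcp_pos: [0.3793, -0.0929, 0.1586]
eef_rot: [-140.4, -0.5, 0.5]
contact_force: [0.3, -4.4, -1.9]
gripper_width: 0.0193
gripper_force: 2.9
```

```bash
python3 - <<'E'
from h import *
stt();p,q=pose();d=p-C;an=np.degrees(np.arctan2(d@b,d@a));print("n,a,b",d@n,d@a,d@b,np.hypot(d@a,d@b),an)
plan([(C+.04*xw(an+(122.7-an)*k/9)+(d@n)*n,q) for k in range(1,10)])
E
```

```text
20.32 [ 0.3793 -0.0929  0.1586] [-140.4346   -0.4904    0.5021] F [ 0.3169 -4.4076 -1.9044] j [-23.1  13.6 -17.8 -36.7 -79.  127.7] w 0.0193 2.8685181587934494
n,a,b 0.055797522256370545 0.037225010629989286 0.012954321577649423 0.03941466559467388 19.187921150066593
1 [0.006, -0.015, -0.0, 0.0, 0.0, 0.0]
-- [ 0.3822 -0.0871  0.1634] [-140.4346   -0.4904    0.5021]
2 [0.01, -0.013, -0.0, 0.0, 0.0, 0.0]
-- [ 0.3871 -0.0821  0.1676] [-140.4346   -0.4904    0.5021]
3 [0.012, -0.01, -0.0, 0.0, 0.0, 0.0]
-- [ 0.393  -0.0782  0.1708] [-140.4346   -0.4904    0.5021]
4 [0.013, -0.008, -0.0, 0.0, 0.0, 0.0]
-- [ 0.3995 -0.075   0.1734] [-140.4346   -0.4904    0.5021]
5 [0.016, -0.005, -0.0, 0.0, 0.0, 0.0]
-- [ 0.4075 -0.073   0.1751] [-140.4346   -0.4904    0.5021]
6 [0.016, -0.002, -0.0, 0.0, 0.0, 0.0]
-- [ 0.4154 -0.0722  0.1758] [-140.4346   -0.4904    0.5021]
7 [0.016, 0.001, -0.0, 0.0, 0.0, 0.0]
-- [ 0.4235 -0.0725  0.1755] [-140.4346   -0.4904    0.5021]
8 [0.015, 0.005, -0.0, 0.0, 0.0, 0.0]
-- [ 0.431  -0.0744  0.174 ] [-140.4346   -0.4904    0.5021]
9 [0.014, 0.007, -0.0, 0.0, 0.0, 0.0]
-- [ 0.438  -0.077   0.1718] [-140.4346   -0.4904    0.5021]
```

carry_out(
  targets=[
    [0.006,-0.015,0,0,0,0],
    [0.01,-0.013,0,0,0,0],
    [0.012,-0.01,0,0,0,0],
    [0.013,-0.008,0,0,0,0],
    [0.016,-0.005,0,0,0,0],
  ],
  squeeze=15,
)

```text
time_s: 20.95
tcp_pos: [0.4067, -0.0735, 0.1749]
eef_rot: [-140.5, -0.4, 0.5]
contact_force: [-2.6, -8.1, -2.7]
gripper_width: 0.0172
gripper_force: 15.1
```

carry_out(
  targets=[
    [0.016,-0.002,0,0,0,0],
    [0.016,0.001,0,0,0,0],
    [0.015,0.005,0,0,0,0],
    [0,0,0,0,0,0],
    [0,0,0,0,0,0],
  ],
)

```text
time_s: 21.58
tcp_pos: [0.4305, -0.0744, 0.1743]
eef_rot: [-140.4, -0.4, 0.5]
contact_force: [-1.1, -5.8, 2.4]
gripper_width: 0.0179
gripper_force: 15.0
```

```bash
python3 - <<'E'
from h import *
stt();p,q=pose();d=p-C;an=np.degrees(np.arctan2(d@b,d@a));print("n,a,b",d@n,d@a,d@b,np.hypot(d@a,d@b),an)
f=r.get_state()["contact_force"];print("rad",f@xw(an),"tan",f@xw(an+90))
plan([(C+.04*xw(an+(122.7-an)*k)+(d@n)*n,q) for k in(.5,1)])
E
```

```text
21.57 [ 0.4305 -0.0744  0.1743] [-140.391    -0.4393    0.5268] F [-1.103  -5.7648  2.3795] j [-19.2  14.8 -13.1 -37.7 -79.9 122.7] w 0.0179 15.005459189414978
n,a,b 0.05594041723044436 -0.014039304547578124 0.03721848591360603 0.03977835800885876 110.66713803159759
rad -3.090144224764221 tan -0.013205140256373126
1 [0.008, 0.003, 0.0, 0.0, 0.0, 0.0]
-- [ 0.4346 -0.0756  0.1734] [-140.391    -0.4393    0.5268]
2 [0.007, 0.004, 0.0, 0.0, 0.0, 0.0]
-- [ 0.4381 -0.0771  0.1721] [-140.391    -0.4393    0.5268]
```

carry_out(
  targets=[
    [0.008,0.003,0,0,0,0],
    [0.008,0.004,0,0,0,0],
    [0,0,0,0,0,0],
    [0,0,0,0,0,0],
  ],
)

```text
time_s: 22.08
tcp_pos: [0.4381, -0.077, 0.1722]
eef_rot: [-140.4, -0.4, 0.5]
contact_force: [-2.4, -5.3, 3.3]
gripper_width: 0.0173
gripper_force: 15.0
```

```bash
python3 - <<'E'
from h import *
stt();p,q=pose();d=p-C;an=np.degrees(np.arctan2(d@b,d@a));print(an,"table",92+(an+360-60)/18)
D=R.from_euler('xyz',[180,0,0],degrees=True)
Q0=p+.12*n
print("after release, from p+.12n:");plan([(np.array([.41,-.0,.29]),D),(np.array([.411,.082,.22]),D)],start=(Q0,q))
E
```

```text
22.07 [ 0.4381 -0.077   0.1722] [-140.3731   -0.4       0.5482] F [-2.4365 -5.2964  3.262 ] j [-19.2  15.7 -12.3 -37.7 -79.9 122.7] w 0.0173 15.006287097930908
122.49511361483043 table 115.47195075637947
after release, from p+.12n:
1 [-0.011, -0.054, 0.031, -0.132, -0.001, 0.002]
2 [-0.011, -0.058, 0.024, -0.132, -0.001, 0.002]
3 [-0.011, -0.061, 0.015, -0.132, -0.0, 0.002]
4 [-0.01, -0.062, 0.007, -0.132, -0.001, 0.003]
5 [-0.011, -0.063, -0.002, -0.132, -0.0, 0.002]
-- [0.41   0.0001 0.2902] [-179.9718   -0.0277    0.0115]
6 [0.001, -0.082, 0.07, -0.0, -0.0, 0.0]
7 [0.001, -0.082, 0.07, -0.0, -0.0, 0.0]
-- [0.411  0.0821 0.2202] [-179.9718   -0.0277    0.0115]
```

carry_out(
  targets=[
    [0,0,0,0,0,0],
    [0,0,0,0,0,0],
  ],
  hand=0.5,
)

```text
time_s: 22.32
tcp_pos: [0.4385, -0.0755, 0.1718]
eef_rot: [-140.2, -0.4, 0.5]
contact_force: [0.0, -0.3, -0.9]
gripper_width: 0.0323
gripper_force: 0.0
```

carry_out(
  targets=[
    [0,0,-0.06,0,0,0],
    [0,0,-0.09,0,0,0],
    [0,0,-0.09,0,0,0],
  ],
)

```text
time_s: 22.7
tcp_pos: [0.4383, -0.1527, 0.265]
eef_rot: [-140.3, -0.4, 0.6]
contact_force: [0.5, 0.4, -0.3]
gripper_width: 0.0438
gripper_force: 0.0
```

carry_out(
  targets=[
    [-0.011,-0.054,0.031,-0.132,0,0.002],
    [-0.011,-0.058,0.024,-0.132,0,0.002],
    [-0.011,-0.061,0.015,-0.132,0,0.002],
    [-0.01,-0.062,0.007,-0.132,0,0.002],
    [-0.01,-0.063,0,-0.132,0,0.002],
  ],
  hand=1,
)

```text
time_s: 23.32
tcp_pos: [0.4109, 0.0003, 0.2899]
eef_rot: [-179.4, -0.3, -0.0]
contact_force: [1.1, -0.2, -0.8]
gripper_width: 0.0856
gripper_force: 0.0
```

```bash
python3 - <<'E'
from h import *
stt();crop("top","t5",180,180,100,60,8);crop("scene","s5",180,150,100,75,8)
A=cv2.imread("pics/s5.png");B=cv2.imread("pics/t5.png")
cv2.imwrite("pics/c5.png",np.vstack([cv2.resize(A,(400,300)),cv2.resize(B,(400,240))]))
g=B;m=(g.min(2)>150).astype(np.uint8);k,l,s,c=cv2.connectedComponentsWithStats(m)
for i in range(1,k):
    if 3000<s[i,4]<30000: print(s[i],c[i],"at z.13",plane("top",((c[i][0]+.5)/8-.5+180,(c[i][1]+.5)/8-.5+180),.13))
E
```

```text
23.32 [0.4109 0.0003 0.2899] [-179.37     -0.2594   -0.0366] F [ 1.0503 -0.1844 -0.8284] j [ 27.4  -7.8 -24.6  -0.5 -72.8  62.7] w 0.0856 0.0
[ 116  233   85  131 4094] [156.8942 287.0256] at z.13 [0.3694 0.1766 0.13  ]
```

View pics/c5.png

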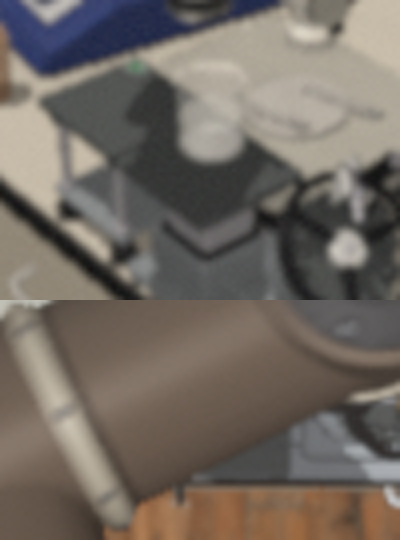

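The scene half shows the table and plate tops as one plane, the beaker undisturbed on the table at (210,140). Now over the beaker and down.

carry_out(
  targets=[
    [0.001,-0.082,0.05,-0.01,0,0],
    [0.001,-0.082,0.05,0,0,0],
    [0,0,0.06,0,0,0],
    [0,0,0.06,0,0,0],
    [0,0,0.06,0,0,0],
  ],
  squeeze=4,
)

```text
time_s: 24.05
tcp_pos: [0.412, 0.0818, 0.1484]
eef_rot: [-179.8, -0.0, -0.0]
contact_force: [0.5, 0.3, 0.6]
gripper_width: 0.0881
gripper_force: 0.0
```

carry_out(
  targets=[
    [0,0,0,0,0,0],
  ],
)

```text
time_s: 24.18
tcp_pos: [0.4108, 0.0808, 0.1478]
eef_rot: [-179.9, 0.2, -0.1]
contact_force: [0.2, -0.2, 0.9]
gripper_width: 0.0876
gripper_force: 0.0
```

Down another 17 mm, then close gently.

carry_out(
  targets=[
    [0.002,-0.002,0.018,0,0,0],
    [0,0,0.016,0,0,0],
    [0,0,0,0,0,0],
  ],
)

```text
time_s: 24.55
tcp_pos: [0.4131, 0.0828, 0.1322]
eef_rot: [-179.8, -0.0, -0.0]
contact_force: [-0.4, -0.3, 0.9]
gripper_width: 0.0876
gripper_force: 0.0
```

carry_out(
  targets=[
    [0,0,0,0,0,0],
    [0,0,0,0,0,0],
    [0,0,0,0,0,0],
    [0,0,0,0,0,0],
  ],
  hand=0.5,
  squeeze=4,
)

```text
time_s: 25.05
tcp_pos: [0.4133, 0.083, 0.1325]
eef_rot: [-179.8, -0.1, -0.0]
contact_force: [0.6, -1.5, 0.6]
gripper_width: 0.0531
gripper_force: 0.5
```

```bash
python3 - <<'E'
from h import *
stt()
E
```

```text
25.05 [0.4133 0.083  0.1325] [-179.83     -0.0571   -0.0143] F [ 0.6103 -1.523   0.6246] j [ 38.3   1.8 -38.   -0.1 -50.   51.7] w 0.0531 0.4974587936885655
```

carry_out(
  targets=[
    [0,-0.01,0,0,0,0],
    [-0.002,-0.015,0,0,0,0],
    [-0.003,-0.015,0,0,0,0],
    [-0.003,-0.015,0,0,0,0],
    [-0.003,-0.015,0,0,0,0],
  ],
)

```text
time_s: 25.68
tcp_pos: [0.4077, 0.1186, 0.1325]
eef_rot: [-179.8, -0.1, 0.0]
contact_force: [-1.5, -1.4, 0.8]
gripper_width: 0.052
gripper_force: 4.0
```

carry_out(
  targets=[
    [-0.003,-0.015,0,0,0,0],
    [-0.003,-0.015,0,0,0,0],
    [-0.003,-0.015,0,0,0,0],
    [0,0,0,0,0,0],
  ],
)

```text
time_s: 26.18
tcp_pos: [0.4033, 0.1413, 0.1325]
eef_rot: [-179.8, -0.1, 0.0]
contact_force: [0.4, 0.8, 0.3]
gripper_width: 0.0524
gripper_force: 4.0
```

```bash
python3 - <<'E'
from h import *
stt(); crop("scene","s6",180,150,100,75,6)
E
```

```text
26.18 [0.4033 0.1413 0.1325] [-179.7937   -0.0616    0.0159] F [0.3588 0.8387 0.3129] j [ 45.9   2.4 -37.4  -0.1 -50.   44.2] w 0.0524 3.9797755255704104
```

View pics/s6.png

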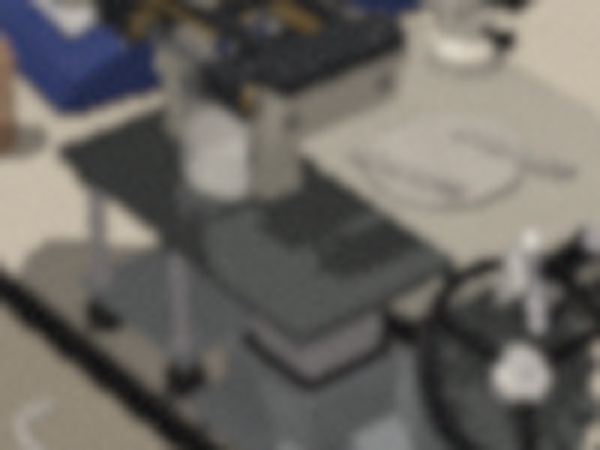

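The beaker, at (215,155), rides upright between the fingers over the gap, and the tops are level. I'll finish the slide, release it and lift off.

carry_out(
  targets=[
    [-0.003,-0.015,0,0,0,0],
    [-0.003,-0.015,0,0,0,0],
    [-0.003,-0.015,0,0,0,0],
    [-0.003,-0.014,0,0,0,0],
    [0,-0.004,0,0,0,0],
  ],
)

```text
time_s: 26.85
tcp_pos: [0.3971, 0.1725, 0.1325]
eef_rot: [-179.8, -0.0, 0.0]
contact_force: [-0.3, -1.7, -0.3]
gripper_width: 0.0524
gripper_force: 4.0
```

carry_out(
  targets=[
    [0,0,0,0,0,0],
    [0,0,0,0,0,0],
  ],
)

```text
time_s: 27.1
tcp_pos: [0.3973, 0.1719, 0.1326]
eef_rot: [-179.8, -0.0, -0.0]
contact_force: [0.6, -0.4, -1.2]
gripper_width: 0.0522
gripper_force: 4.0
```

carry_out(
  targets=[
    [0,0,0,0,0,0],
    [0,0,0,0,0,0],
    [0,0,0,0,0,0],
    [0,0,0,0,0,0],
  ],
  hand=1,
)

```text
time_s: 27.6
tcp_pos: [0.3974, 0.1719, 0.1327]
eef_rot: [-179.8, -0.1, -0.0]
contact_force: [0.2, 0.1, 0.1]
gripper_width: 0.0849
gripper_force: 0.0
```

carry_out(
  targets=[
    [0,0,-0.03,0,0,0],
    [0,0,-0.06,0,0,0],
    [0,0,-0.1,0,0,0],
    [0,0,-0.1,0,0,0],
    [0,0,0,0,0,0],
  ],
)

```text
time_s: 28.22
tcp_pos: [0.3988, 0.1728, 0.2817]
eef_rot: [-179.5, -0.4, 0.0]
contact_force: [-0.1, 0.2, -0.6]
gripper_width: 0.0875
gripper_force: 0.0
```

```bash
python3 - <<'E'
from h import *
stt(); crop("scene","s7",165,140,130,97,6)
E
```

```text
28.23 [0.3988 0.1728 0.2817] [-179.5495   -0.378     0.0039] F [-0.0935  0.204  -0.6288] j [ 49.6  -5.1 -23.5  -0.  -71.   40.4] w 0.0875 0.0
```

View pics/s7.png

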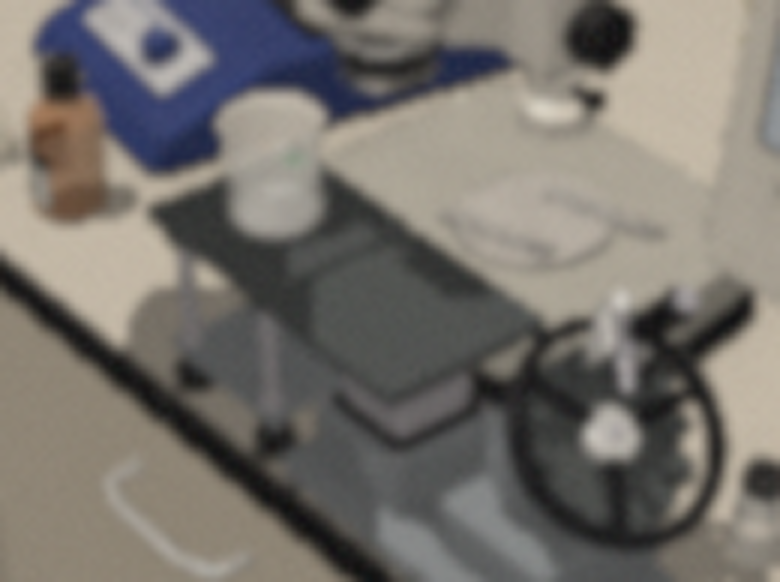

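The beaker stands upright on the plate at (277,205), the tops are level, and the bottle and vial are in place. The gripper is clear, so I'll hand in.

```bash
python3 -c "
from plant import r
print(r.close_job())"
```

```text
the job is handed in; nothing more can be done
None
```

I handed the job in after about 28 s of the 66 s allowed. The handle is latched upright, the table is flush with the tall plate (both tops about 115.5 mm), and the beaker stands at the plate's centre with the gripper clear; no verdict came back from the hand-in.

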